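# Close up a repaired controller and run its key test

## Task

Finish the repaired controller: pick up the plain aluminium pressing block and press it flat on the orange battery cover until the cover is level and fully home, touching the cover with the block only, then lay the block flat on the bench again. After that run the key test: press yellow, blue, green, then yellow again, one key at a time, each fully down and let go before the next. Never press the red key, press no key before the cover is home, and leave everything else on the bench where it is.

Things in the scene. Friction and masses are not known exactly. Their poses are not given: they have to be found in the camera images.
- controller: grey controller box, fixed to the bench, 140 mm (its x) x 200 mm (its y) x 50 mm high. Origin: centre of its underside, on the bench; z up. It stands turned up to about 20 degrees either way. The four keys are on its left half (+y), the orange battery cover on its right half (-y).
- cover_top (a point): middle of the upper face of the orange battery cover, a flat plate 110 mm (along the controller's x) x 54 mm (along its y), centred 65 mm to the -y side of the controller's origin. This point is 61 mm above the bench when the cover is out and 53 mm when it is fully home (then 3 mm above the box's top). The point's axes tilt with the cover.
- cover_clip (a joint): how far the cover has sunk into its clips, m: 0 fully out, 0.008 fully home (hard stop). Starts at 0 to 0.001. The clips resist with a steady push of about 7 N and keep the cover wherever it is left; no spring.
- cover_skew (a joint): how far askew the cover sits, rad, about the controller's y axis through the cover's middle; 0 is level, positive has the end nearer the robot high and the far end low; range -0.06 to 0.06, starts anywhere in -0.05 to 0.05. It stays as it is left; some 2 N on the high end, or a flat block pressed down over the whole cover, levels it.
- press_block: pressing block: plain white-grey aluminium block with a slot-shaped cavity in its top, 45 mm (its x) x 100 mm (its y) x 30 mm high, 0.5 to 1 kg, loose, lying flat on the bench on the left or on the right of the controller. Its underside is flat. Origin: centre of its underside. Grasp it across its 45 mm width.
- key_yellow_top (a point): middle of the upper face of the yellow push key (first and last key of the sequence): round, 28 mm in diameter, its face 72 mm above the bench, 10 mm above its round grey collar (44 mm in diameter). It moves down with the key. The four keys stand in a square with 50 mm between centres; which colour is where varies.
- key_yellow (a joint): how far the yellow key is down, m: 0 up, 0.006 fully down. Spring: it starts to move at 1.5 N, is fully down at 5 N, and springs back when let go.
- key_blue_top (a point): middle of the upper face of the blue push key (second key): round, 28 mm in diameter, its face 72 mm above the bench, 10 mm above its round grey collar (44 mm in diameter). It moves down with the key. The four keys stand in a square with 50 mm between centres; which colour is where varies.
- key_blue (a joint): how far the blue key is down, m: 0 up, 0.006 fully down. Spring: it starts to move at 1.5 N, is fully down at 5 N, and springs back when let go.
- key_green_top (a point): middle of the upper face of the green push key (third key): round, 28 mm in diameter, its face 72 mm above the bench, 10 mm above its round grey collar (44 mm in diameter). It moves down with the key. The four keys stand in a square with 50 mm between centres; which colour is where varies.
- key_green (a joint): how far the green key is down, m: 0 up, 0.006 fully down. Spring: it starts to move at 1.5 N, is fully down at 5 N, and springs back when let go.
- key_red_top (a point): middle of the upper face of the red push key (stop key: leave alone): round, 28 mm in diameter, its face 72 mm above the bench, 10 mm above its round grey collar (44 mm in diameter). It moves down with the key. The four keys stand in a square with 50 mm between centres; which colour is where varies.
- key_red (a joint): how far the red key is down, m: 0 up, 0.006 fully down. Spring: it starts to move at 1.5 N, is fully down at 5 N, and springs back when let go.
- pin_plate: pin plate: white aluminium mould plate 50 x 75 x 12 mm, four 22 mm guide pins standing on it; a bystander that looks a little like the pressing block, lies on the other side of the controller. Origin: centre of its underside.
- torch: gas torch standing upright, white body 60 mm in diameter, black head, 159 mm tall; bystander. Origin: centre of its underside.
- driver: screwdriver with grey and red handle, 191 mm long, 29 mm thick, lying on the bench along the robot's side of the controller; bystander. Origin: centre of its underside.
- clip_white: white and light blue open snap clip lying flat, 51 x 110 x 11 mm; bystander. Origin: centre of its underside.
- clip_violet: pale violet open snap clip lying flat beside the cover's side of the controller, 49 x 100 x 11 mm; bystander. Origin: centre of its underside.
- clip_blue: dark blue open snap clip lying flat, 61 x 115 x 13 mm; bystander. Origin: centre of its underside.
- hook_loose: violet moulded coat hook, 28 x 86 x 64 mm; bystander. Origin: centre of its underside.

How it is judged (in metres and radians):
On the way, in this order (a step that is already met when the one before it is completed fails the run):
1. the cover is pressed fully home and level, with the pressing block (value of joint cover_clip above 0.0065 m and value of joint cover_skew between -0.025 and 0.025 rad and contact force between press_block and cover_skew above 2 N), for 0.05 s.
2. the pressing block is off the controller and lies on the bench again (value of joint cover_clip above 0.0065 m and value of joint cover_skew between -0.025 and 0.025 rad and height (world z) of press_block below 0.006 m and angle between press_block's own z axis and vertical below 0.1 rad and contact force between the fingers and press_block below 0.5 N and value of joint each of key_yellow, key_blue, key_green, key_red below 0.002 m), for 0.1 s.
3. the yellow key is pressed down, alone (value of joint cover_clip above 0.0065 m and value of joint cover_skew between -0.025 and 0.025 rad and value of joint key_yellow above 0.004 m and value of joint each of key_blue, key_green, key_red below 0.002 m), for 0.05 s.
4. the blue key is pressed down, alone (value of joint cover_clip above 0.0065 m and value of joint cover_skew between -0.025 and 0.025 rad and value of joint key_blue above 0.004 m and value of joint each of key_yellow, key_green, key_red below 0.002 m), for 0.05 s.
5. the green key is pressed down, alone (value of joint cover_clip above 0.0065 m and value of joint cover_skew between -0.025 and 0.025 rad and value of joint key_green above 0.004 m and value of joint each of key_yellow, key_blue, key_red below 0.002 m), for 0.05 s.
6. the yellow key is again pressed down, alone (all of step 3), for 0.05 s.
At the end, for the whole second after the job is handed in: The cover is home (sunk at least 6.5 of 8 mm) and within 0.025 rad of level; all four keys are up (within 2 mm); the pressing block is at rest, flat on the bench (underside less than 6 mm above it, tilted less than 0.1 rad) (value of joint cover_clip above 0.0065 m and value of joint cover_skew between -0.025 and 0.025 rad and value of joint each of key_yellow, key_blue, key_green, key_red below 0.002 m and height (world z) of press_block below 0.006 m and angle between press_block's own z axis and vertical below 0.1 rad and linear speed of press_block below 0.02 m/s); the robot touches nothing.
It fails at once if the red stop key is pressed (more than 2.5 mm) (value of joint key_red above 0.0025 m).
It fails at once if a key is pressed before the cover is home (value of joint cover_clip below 0.006 m and value of joint any of key_yellow, key_blue, key_green, key_red above 0.0025 m).
It fails at once if two keys are down at once (value of joint each of key_yellow, key_blue above 0.0025 m or value of joint each of key_yellow, key_green above 0.0025 m or value of joint each of key_blue, key_green above 0.0025 m).
It fails at once if the robot itself presses on the cover (contact force between any of the fingers, the arm and cover_skew above 1.5 N).
It fails at once if a bystander is moved more than 25 mm (distance of any of pin_plate, torch, driver, clip_white, clip_violet, clip_blue, hook_loose from where it was at the start of the episode above 0.025 m).
It also fails if it takes over 72 s, if anything falls off the work surface, if the arm or the gripper's body presses on something with over 40 N, if the wrist force passes 120 N, or if a joint passes its speed limit or range.

## Robot

A 6-joint arm with a two-finger parallel gripper is mounted at the origin on the work surface; the furniture and walls round the work are solid. World frame = base frame: x ahead of the robot, y to its left, z up, the work surface at z = 0. Lengths are in mm, angles in rad, forces in N, time in s.
With the tool pointing down it reaches from about 350 to 875 mm from the base axis. Payload 4.2 kg.
Tool frame: the origin (TCP) lies midway between the tips of the shut fingers; the grasp point (between the pads) lies 19 mm behind it; x points along the fingers, y is the direction in which the jaws open and shut, and the axes are right-handed (so a half turn about x gives the same grasp; the last joint's range is limited). The gripper opens to 85 mm and grips with 20 to 120 N. Pads are 22 mm wide; open, the fingers measure 114 mm over their backs; the gripper's body (76 mm by 85 mm) begins 54 mm behind the grasp point. The pads swing forward as they close: fully open they stand 13 mm farther back than shut.
Start: joints at [1.393, 0.385, 0.008, 0, -1.194, -0.259], TCP at [264.368, 566.312, 207.512] pointing down, gripper open.
Joint ranges: [-3.14, 3.14], [-1.21, 2.06], [-1.07, 1.41], [-3.16, 2.05], [-2.99, -0.16], [-3.1, 3.1]. Speed limits (rad/s): [2.79, 2.79, 3.14, 3.14, 3.14, 3.14].

## Interface

Orientations are given as a unit quaternion [x, y, z, w].
In Python, from bench import readout, imaging, arm gives the robot as it stands.
- The arm moves only by the tool arm_command, never from a script. Its argument "increments" is a list of rows, each a list of 3 entries, a list of its own where there are three numbers: the turn, a rotation vector about the world's x, y, z in degrees, then the shift along the world's x, y, z in mm, then the closure, from 0 (fully open) to 1 (shut). In form: [[[ax, ay, az], [tx, ty, tz], fingers], ...]. A call has exactly 5 rows; each row is the pose to reach, as a shift and turn from the pose measured when the call began; what a row does not reach only later rows make up. A row lasts 1/10 s, in which the tool goes at most 50 mm and 8.59 degrees, less where a joint would pass 70% of its speed; a pose out of reach is approached as far as the arm can. A call with a gripper value outside its range is refused whole. The fingers move at their own pace and stop on an object; the grip force is fixed at half the most. Time passes only in rows, so rows that repeat a pose let the fingers close, or fill a call up. It gives the time, the measured TCP pose, the force and the opening at its end, in the units of the state.
- readout.read_state(): the state, without advancing time (a new reading comes with each control period).
- imaging.get_image(name): name is "scene" or "top" or "wrist"; returns (picture, depth): 400x640x3 uint8, blue, green, red; 400x640 float32, mm along the optical axis (not along the pixel's ray), 0 where there is no reading.
- imaging.camera_info(name): a dict with "vfov" (degrees; the focal length in pixels is half the picture's height over the tangent of half this angle, whatever the lens; pixels are square), "cx", "cy" (the principal point, pixels), "eye" and "rotation" of the camera in the world; the wrist camera has in their place "T_tool_cam" (4x4, takes a point from camera to tool coordinates, whose origin is the TCP and whose axes are the tool frame's). Camera axes: x right, y down, z forward; pixel columns grow to the right and rows downward; lengths in mm; the calibration is good to about 2 mm. The wrist camera is an equidistant fisheye: a pixel r from the principal point sees the ray r / f radians off the axis. A picture is of the moment at which its call begins: read the wrist's pose just before it. camera_info takes no time and is no camera call.
- arm.job_done(): hands the job in, once; it reports no verdict.
The state is a dict: "clock": time; "joints": joint angles; "joint_vel": joint speeds; "joint_efforts": joint torques, N m; "position": TCP position; "ee_rot": TCP orientation; "contact_force": force on the tool from outside, world axes, zero at the start; "wrist_torque": the same for the moment, N m; "gripper_width": finger opening in mm.
Only numpy, scipy, OpenCV 4.12 (cv2) and the standard library are available. Lean on these libraries where they do the work, as an engineer would, in place of code of your own. Each camera call takes 0.05 s, during which the arm holds its last target. There are 200 camera calls.

## Working session

There is one attempt and no reset: what is moved stays moved. The work goes in short steps, Python scripts to look and compute and a tool call to move; the robot and the scene stay as the last step left them, time stands still between calls to the robot, and variables do not carry over. Pictures are saved under pics/ and viewed, about 8 in all and at most 12, crops included, and the job is handed in when it is done.

Besides the shell and the picture viewer there is one more tool, called after "Emit:" as name([rows], argument=value, ...), one row to a line, values as JSON. arm_command: Moves the arm, as the interface text tells. Its arguments: {"type":"object","properties":{"increments":{"type":"array","items":{"type":"array"}}},"required":["increments"]}

```bash
mkdir -p pics; cat > h.py <<'E'
import numpy as np, cv2
from bench import readout, imaging, arm
def grab(n,save=None):
    im,d=imaging.get_image(n); i=imaging.camera_info(n)
    np.savez('/tmp/%s.npz'%n,im=im,d=d)
    if save: cv2.imwrite('pics/'+save,im)
    return im,d,i
def cloud(d,i):
    f=200/np.tan(np.radians(i['vfov'])/2)
    v,u=np.mgrid[:400,:640]
    P=np.stack([(u-i['cx'])/f*d,(v-i['cy'])/f*d,d],-1)
    return P@np.array(i['rotation']).T+np.array(i['eye'])
E
python3 - <<'E'
from h import *
for n in('top','scene'):
    im,d,i=grab(n,n+'1.png'); print(i)
s=readout.read_state();print(s)
E
```

```text
{'vfov': 46.65401822612226, 'cx': 326.3223648648155, 'cy': 201.2346252486517, 'eye': array([ 422.56732968, -108.05612045, 1244.46581506]), 'rotation': array([ 0.71322029, -0.70025718,  0.02011461, -0.02349694])}
{'vfov': 42.142112236369016, 'cx': 324.60921762408975, 'cy': 198.7111470767685, 'eye': array([-279.93519567,  366.70047477,  717.97793271]), 'rotation': array([-0.44163562,  0.77190908, -0.40108534,  0.21964724])}
{'clock': 0.1, 'joints': array([ 1.39261415e+00,  3.85486282e-01,  6.74968797e-03, -4.63590580e-04,
       -1.19401479e+00, -2.58607276e-01]), 'joint_vel': array([ 0.00051953, -0.00105271,  0.00252069,  0.00279948,  0.0011057 ,
        0.00162292]), 'joint_efforts': array([ 1.16874958e-04, -3.93322670e+01,  1.88927221e+01,  4.19799596e+00,
       -2.64310875e-03,  7.96318147e-06]), 'position': array([264.12677042, 565.80413006, 206.51777911]), 'ee_rot': array([-0.69017264,  0.15395943,  0.69042152,  0.15256587]), 'contact_force': array([-0.16429963,  0.00620266, -0.19947465]), 'wrist_torque': array([-0.00731666, -0.01003341, -0.0404852 ]), 'gripper_width': 85.35769904209614}
```

View pics/top1.png

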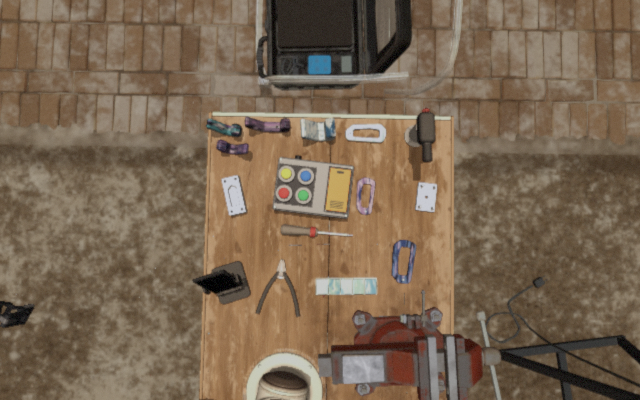

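```bash
sed -i "s/np.array(i\['rotation'\]).T/Rotation.from_quat(i['rotation']).as_matrix().T/; 1a from scipy.spatial.transform import Rotation" h.py
cat > m.py <<'E'
from h import *
for n in('top','scene'):
    z=np.load('/tmp/%s.npz'%n); im,d=z['im'],z['d']; P=cloud(d,imaging.camera_info(n))
    hsv=cv2.cvtColor(im,cv2.COLOR_BGR2HSV); H,S,V=[hsv[...,k].astype(int) for k in range(3)]
    ok=(d>0)&(P[...,0]>300)&(P[...,0]<800)&(abs(P[...,1])<450)
    print(n,'bench z',np.median(P[ok&(abs(P[...,2])<8)][:,2]))
    for c,lo,hi in(('orange',6,17),('yellow',22,34),('green',40,85),('blue',95,125),('red',-6,5)):
        h=np.where(H>170,H-180,H) if c=='red' else H
        zr=(48,70) if c=='orange' else (66,80)
        m=ok&(h>=lo)&(h<=hi)&(S>110)&(V>60)&(P[...,2]>zr[0])&(P[...,2]<zr[1])
        k,l,st,ce=cv2.connectedComponentsWithStats(m.astype(np.uint8))
        for j in range(1,k):
            if st[j,4]>60:
                q=P[l==j]; r=cv2.minAreaRect(q[:,:2].astype(np.float32)); print(c,st[j,4],ce[j].round(),np.median(q,0).round(1),q[:,2].min().round(1),q[:,2].max().round(1),np.round(r[0],1),np.round(r[1],1),round(r[2],1))
                if c=='orange':
                    A=np.c_[q[:,:2]-q[:,:2].mean(0),np.ones(len(q))]; print('  plane',np.linalg.lstsq(A,q[:,2],rcond=None)[0])
    # objects: 20..40mm height pale
    for nm,zr in(('z24-36',(24,36)),('z44-54',(44,56)),('z7-17',(7,17))):
        m=ok&(P[...,2]>zr[0])&(P[...,2]<zr[1])
        k,l,st,ce=cv2.connectedComponentsWithStats(m.astype(np.uint8))
        for j in range(1,k):
            if st[j,4]>250:
                q=P[l==j]; r=cv2.minAreaRect(q[:,:2].astype(np.float32)); print(nm,st[j,4],ce[j].round(),np.median(q,0).round(1),np.round(r[0],1),np.round(r[1],1),round(r[2],1))
E
python3 m.py
```

```text
top bench z -1.341274450647802
yellow 78 [286. 173.] [564.8   2.4  70.9] 66.1 76.1 [563.8   3.4] [24.  22.9] 2.0
blue 66 [305. 176.] [558.6 -46.4  70.7] 67.8 75.7 [559.3 -46.4] [23.2 20.6] 1.5
red 82 [283. 193.] [514.2   8.4  70.6] 66.1 76.1 [515.4   7.4] [23.3 23.3] 2.4
z24-36 465 [233. 195.] [512.  143.4  28.9] [509.4 143.6] [100.   45.7] 13.9
z44-54 2061 [310. 188.] [532.9 -66.5  48.9] [532.1 -66.2] [196.6 138.2] 84.1
z7-17 312 [366. 132.] [ 687.5 -205.1    9.3] [ 684.9 -203.6] [ 49.3 105.2] 1.1
z7-17 441 [426. 197.] [ 514.6 -367.    10.8] [ 515.3 -367.3] [50.8 74.5] 84.6
z7-17 445 [403. 258.] [ 356.8 -301.7   10.7] [ 350.  -308.7] [60.4 99.5] 86.6
scene bench z 1.561794130167982
orange 811 [326. 193.] [ 517.8 -125.5   61.9] 49.3 66.2 [ 525.7 -128.7] [ 56.1 116.2] 84.2
  plane [ 1.18480861e-02 -3.58847105e-02  6.12403916e+01]
yellow 100 [263. 197.] [561.1   5.9  72.5] 66.3 76.4 [563.8   4.8] [29.7 24.2] 10.0
green 103 [293. 204.] [506.  -39.1  72.9] 66.1 77.1 [508.6 -40.1] [23.3 29.2] 62.0
blue 97 [285. 191.] [555.  -44.5  72.7] 66.0 75.8 [559.3 -44.6] [26.3 25.4] 4.8
red 113 [271. 209.] [511.2  10.8  72.8] 66.2 75.8 [514.5   9.8] [25.  27.4] 63.0
z24-36 456 [300. 227.] [466.8 -31.9  29.9] [487.4 -29.7] [236.2 109.1] 50.8
z24-36 486 [207. 245.] [526.7 155.5  31.1] [509.3 145.4] [102.  46.] 13.3
z24-36 299 [308. 246.] [417.  -22.1  27.3] [416.8 -28.9] [97.  23.5] 86.4
z44-54 1802 [297. 210.] [493.6 -56.2  51.5] [531.  -63.5] [197.6 139.6] 84.0
z7-17 331 [317. 169.] [ 681.7 -202.3   11. ] [ 685.6 -201.1] [110.4  51.5] 89.3
z7-17 285 [357. 204.] [ 501.1 -207.7   11.2] [ 514.4 -204.9] [ 42.2 101.4] 81.0
```

Top view: the block lies at px (233,195), left of the controller. The box is at (312,188), with the cover at (339,188). Keys: yellow (286,173), blue (305,176), red (283,193), green (304,196). The pin plate is on the right at (426,197). Sizes and heights agree with what was given. The controller yaw is about -5.5°, and the block's long axis is about +13.6° from x.

```bash
cat >> h.py <<'E'
def goto(x,y,z,jaw):
    """jaw: desired angle (deg, mod 180) of tool y in world xy; prints turn & shift"""
    s=readout.read_state(); R=Rotation.from_quat(s['ee_rot']); M=R.as_matrix()
    xd=np.array([0,0,-1.]); best=None
    for k in(0,180):
        a=np.radians(jaw+k); yd=np.array([np.cos(a),np.sin(a),0]); D=np.c_[xd,yd,np.cross(xd,yd)]
        rv=(Rotation.from_matrix(D)*R.inv()).as_rotvec(degrees=True)
        if best is None or np.linalg.norm(rv)<np.linalg.norm(best): best=rv
    print('t',s['clock'].__round__(2),'pos',s['position'].round(1),'F',np.round(s['contact_force'],1),'w',round(s['gripper_width'],1),'j6',s['joints'].round(2),'turn',best.round(2),'shift',(np.array([x,y,z])-s['position']).round(1))
E
python3 -c "
from h import *
goto(509.4,144.5,120,103.6)"
```

```text
t 0.1 pos [264.1 565.8 206.5] F [-0.2  0.  -0.2] w 85.4 j6 [ 1.39  0.39  0.01 -0.   -1.19 -0.26] turn [ 1.200e-01 -1.000e-02  3.864e+01] shift [ 245.3 -421.3  -86.5]
```

Emit:
arm_command([
  [[0,0,4],[25,-42,0],0],
  [[0,0,8],[50,-84,0],0],
  [[0,0,12],[74,-127,0],0],
  [[0,0,16],[98,-169,0],0],
  [[0,0,20],[122,-211,0],0],
])

```text
clock: 0.6
position: [386.5, 352.8, 206.2]
ee_rot: [-0.706, 0.031, 0.707, 0.029]
contact_force: [0.8, 0.2, 0.1]
gripper_width: 85.5
```

Emit:
arm_command([
  [[0,0,5],[25,-42,0],0],
  [[0,0,10],[50,-84,0],0],
  [[0,0,14],[74,-127,0],0],
  [[0,0,19],[120,-208,0],0],
  [[0,0,19],[122,-211,0],0],
])

```text
clock: 1.1
position: [508.9, 139.7, 206.1]
ee_rot: [-0.702, -0.087, 0.702, -0.088]
contact_force: [0.5, 1.0, -0.8]
gripper_width: 85.5
```

```bash
cat >> h.py <<'E'
def wpix(pts,s):
    """project world points into wrist fisheye"""
    i=imaging.camera_info('wrist'); T=np.array(i['T_tool_cam']); f=200/np.tan(np.radians(i['vfov'])/2)
    M=Rotation.from_quat(s['ee_rot']).as_matrix()
    p=(np.atleast_2d(pts)-s['position'])@M; p=(p-T[:3,3])@T[:3,:3]
    r=np.hypot(p[:,0],p[:,1]); th=np.arctan2(r,p[:,2])
    return np.c_[i['cx']+f*th*p[:,0]/r, i['cy']+f*th*p[:,1]/r]
def wcloud(d,s):
    i=imaging.camera_info('wrist'); T=np.array(i['T_tool_cam']); f=200/np.tan(np.radians(i['vfov'])/2)
    v,u=np.mgrid[:400,:640]; x=u-i['cx']; y=v-i['cy']; r=np.hypot(x,y)+1e-9; th=r/f
    k=np.where(th<1.5,np.tan(np.minimum(th,1.5)),0)/r
    P=np.stack([x*k*d,y*k*d,d],-1)@T[:3,:3].T+T[:3,3]
    return P@Rotation.from_quat(s['ee_rot']).as_matrix().T+s['position']
E
python3 - <<'E'
from h import *
goto(509.4,144.5,120,103.6)
s=readout.read_state()
im,d,i=grab('wrist'); P=wcloud(d,s)
m=(P[...,2]>24)&(P[...,2]<37)&(abs(P[...,1]-144)<80)&(abs(P[...,0]-509)<90)&(d>0)
k,l,st,ce=cv2.connectedComponentsWithStats(m.astype(np.uint8)); j=1+np.argmax(st[1:,4])
q=P[l==j]; print(len(q),np.median(q,0),cv2.minAreaRect(q[:,:2].astype(np.float32)))
a=np.radians(13.6); c=[509.4,144.5,30]
for dx,dy in((50,22.5),(50,-22.5),(-50,-22.5),(-50,22.5)):
    w=wpix([c[0]+dx*np.cos(a)-dy*np.sin(a),c[1]+dx*np.sin(a)+dy*np.cos(a),30],s)[0]
    cv2.circle(im,tuple(int(t) for t in w),3,(0,0,255),-1)
cv2.imwrite('pics/w1.png',im)
E
```

```text
t 1.1 pos [508.9 139.7 206.1] F [ 0.5  1.  -0.8] w 85.5 j6 [ 0.58  0.22 -0.23  0.   -1.12  1.24] turn [ 0.15 -0.   -0.63] shift [  0.5   4.8 -86.1]
2474 [513.09133797 144.26712279  28.63725384] ((509.15606689453125, 143.641357421875), (100.77243041992188, 45.85743713378906), 14.046252250671387)
```

View pics/w1.png

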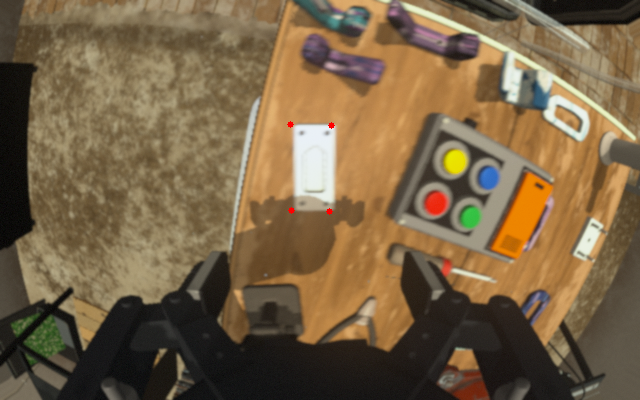

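Wrist view: the block is at px (291–335, 125–211), with the projected corners on it. The near measurement gives (509.2, 143.8) at 14.0°, which agrees with the top view. I'll descend.

Emit:
arm_command([
  [[0,0,-0.4],[0,4,-40],0],
  [[0,0,-0.4],[0,4,-80],0],
  [[0,0,-0.4],[0,4,-120],0],
  [[0,0,-0.4],[0,4,-150],0],
  [[0,0,-0.4],[0,4,-150],0],
])

```text
clock: 1.65
position: [507.5, 137.2, 51.5]
ee_rot: [-0.698, -0.079, 0.706, -0.085]
contact_force: [-0.4, -0.6, -0.0]
gripper_width: 85.5
```

```bash
python3 -c "
from h import *
goto(509.2,144,2,104)"
```

```text
t 1.65 pos [507.5 137.2  51.5] F [-0.4 -0.6 -0. ] w 85.5 j6 [ 0.57  0.4  -0.43  0.   -0.76  1.23] turn [ 0.56 -0.55  0.61] shift [  1.7   6.8 -49.5]
```

Emit:
arm_command([
  [[0.5,-0.5,0.6],[1.7,6.8,0],0],
  [[0.5,-0.5,0.6],[1.7,6.8,0],0],
  [[0.5,-0.5,0.6],[1.7,6.8,-15],0],
  [[0.5,-0.5,0.6],[1.7,6.8,-25],0],
  [[0.5,-0.5,0.6],[1.7,6.8,-25],0],
])

```text
clock: 2.15
position: [508.8, 143.9, 26.4]
ee_rot: [-0.701, -0.086, 0.703, -0.087]
contact_force: [0.0, 0.5, 0.3]
gripper_width: 85.7
```

```bash
python3 -c "
from h import *
goto(509.2,144,2,104)"
```

```text
t 2.15 pos [508.8 143.9  26.4] F [0.  0.5 0.3] w 85.7 j6 [ 0.58  0.43 -0.45  0.   -0.69  1.23] turn [ 0.09 -0.1   0.01] shift [  0.4   0.1 -24.4]
```

Emit:
arm_command([
  [[0,0,0],[0,0,-12],0],
  [[0,0,0],[0,0,-24],0],
  [[0,0,0],[0,0,-25],0],
  [[0,0,0],[0,0,-25],0.2],
  [[0,0,0],[0,0,-25],1],
])

```text
clock: 2.65
position: [509.1, 144.0, 1.5]
ee_rot: [-0.701, -0.086, 0.702, -0.087]
contact_force: [-0.5, 0.7, 0.9]
gripper_width: 59.2
```

Emit:
arm_command([
  [[0,0,0],[0,0,0],1],
  [[0,0,0],[0,0,0],1],
  [[0,0,0],[0,0,0],1],
  [[0,0,0],[0,0,0],1],
  [[0,0,0],[0,0,0],1],
])

```text
clock: 3.15
position: [509.5, 144.0, 2.4]
ee_rot: [-0.702, -0.086, 0.702, -0.087]
contact_force: [-0.4, -1.3, 4.8]
gripper_width: 41.7
```

```bash
python3 -c "
from h import *
goto(509.2,144,2,104)"
```

```text
t 3.15 pos [509.5 144.    2.4] F [-0.4 -1.3  4.8] w 41.7 j6 [ 0.58  0.47 -0.47  0.   -0.63  1.23] turn [ 0.07 -0.02 -0.02] shift [-0.3 -0.  -0.4]
```

Emit:
arm_command([
  [[0,0,0],[0,0,15],1],
  [[0,0,0],[0,0,40],1],
  [[0,0,0],[0,0,80],1],
  [[0,0,0],[0,0,125],1],
  [[0,0,0],[0,0,125],1],
])

```text
clock: 3.65
position: [513.3, 146.0, 133.2]
ee_rot: [0.706, 0.088, -0.698, 0.085]
contact_force: [2.1, 1.3, -4.5]
gripper_width: 41.3
```

```bash
python3 - <<'E'
from h import *
goto(525.3,-129.2,127,84.4)
s=readout.read_state()
im,d,i=grab('wrist','w2.png')
im2,d2,i2=grab('scene','s2.png')
cv2.imwrite('pics/m2.png',np.vstack([cv2.resize(im[60:,150:500],(700,680))[:380], cv2.resize(im2[100:300,100:450],(700,400))[:220]]))
E
```

```text
t 3.65 pos [513.3 146.  133.2] F [ 2.1  1.3 -4.5] w 41.3 j6 [ 0.58  0.29 -0.33  0.   -0.93  1.23] turn [ -0.16   0.69 -19.69] shift [  12.  -275.2   -6.2]
```

View pics/m2.png

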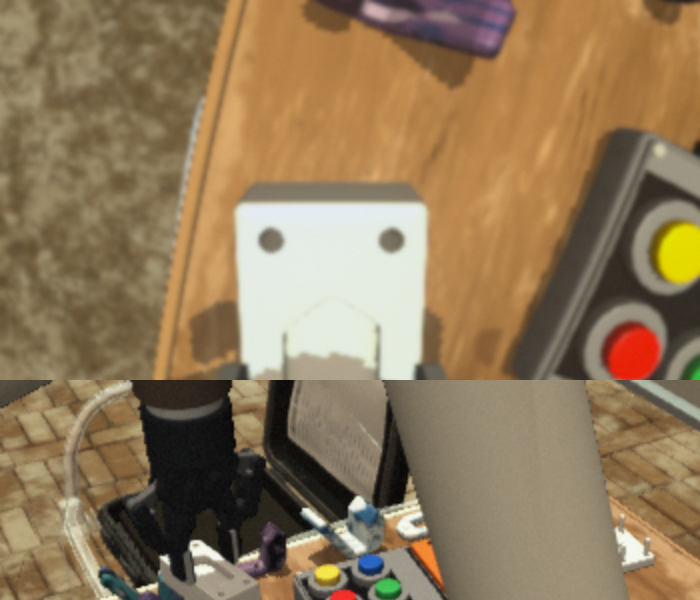

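```bash
python3 - <<'E'
from h import *
im=cv2.imread('pics/s2.png')
cv2.imwrite('pics/c2.png',cv2.resize(im[150:250,140:260],None,fx=6,fy=6,interpolation=cv2.INTER_CUBIC))
E
```

```text
(no output)
```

View pics/c2.png

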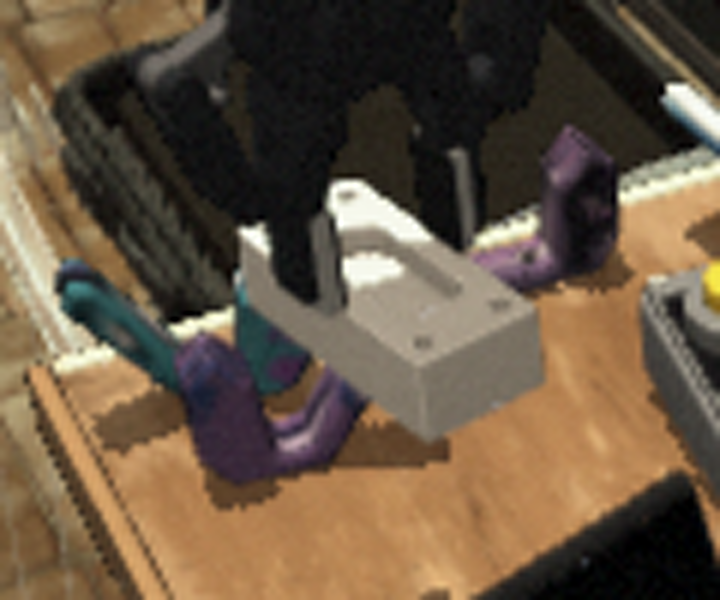

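The block is held level, and the fingertips sit about 11 mm below its top edge, well above the underside. I'll carry it over the cover.

Emit:
arm_command([
  [[0,0,-3],[1,-25,0],1],
  [[0,0,-7],[4,-65,0],1],
  [[0,0,-11],[6,-105,0],1],
  [[0,0,-15],[8,-145,0],1],
  [[0,0,-17],[9,-170,0],1],
])

```text
clock: 4.25
position: [514.7, -28.5, 123.9]
ee_rot: [-0.704, 0.021, 0.71, 0.02]
contact_force: [0.7, 1.5, -5.3]
gripper_width: 41.3
```

Emit:
arm_command([
  [[0,0,-1],[1,-30,0],1],
  [[0,0,-2],[2,-60,0],1],
  [[0,0,-3],[3,-90,0],1],
  [[0,0,-3],[3,-102,0],1],
  [[0,0,-3],[3,-102,0],1],
])

```text
clock: 4.75
position: [515.6, -131.6, 121.2]
ee_rot: [-0.701, 0.04, 0.711, 0.04]
contact_force: [0.1, -0.2, -4.9]
gripper_width: 41.1
```

```bash
python3 -c "
from h import *
goto(525.3,-129.2,90,84.4)"
```

```text
t 4.75 pos [ 515.6 -131.6  121.2] F [ 0.1 -0.2 -4.9] w 41.1 j6 [ 0.05  0.32 -0.33 -0.   -0.94  1.4 ] turn [-0.04 -0.81  0.88] shift [  9.7   2.4 -31.2]
```

Emit:
arm_command([
  [[0,-0.8,0.9],[9.5,2.4,0],1],
  [[0,-0.8,0.9],[9.5,2.4,-10],1],
  [[0,-0.8,0.9],[9.5,2.4,-25],1],
  [[0,-0.8,0.9],[9.5,2.4,-35],1],
  [[0,-0.8,0.9],[9.5,2.4,-35],1],
])

```text
clock: 5.25
position: [523.4, -128.4, 83.9]
ee_rot: [-0.704, 0.034, 0.708, 0.034]
contact_force: [0.6, 0.1, -5.9]
gripper_width: 41.2
```

```bash
python3 - <<'E'
from h import *
goto(525.3,-129.2,70,84.4)
s=readout.read_state(); im,d,i=grab('wrist')
c=np.array([525.3,-129.2]);a=np.radians(-5.6);e=np.array([np.cos(a),np.sin(a)]);n=np.array([-e[1],e[0]])
for sx,sy in((55,27),(55,-27)):
    w=wpix([*(c+sx*e+sy*n),61],s)[0]; cv2.circle(im,tuple(int(t) for t in w),2,(255,0,255),-1)
im2,_,_=grab('top')
cv2.imwrite('pics/m3.png',np.vstack([cv2.resize(im[30:230,180:460],(560,400)),im2[140:240,250:390].repeat(2,0).repeat(4,1)]))
E
```

```text
t 5.25 pos [ 523.4 -128.4   83.9] F [ 0.6  0.1 -5.9] w 41.2 j6 [ 0.06  0.37 -0.37 -0.   -0.84  1.42] turn [-0.05 -0.3  -0.07] shift [  1.9  -0.8 -13.9]
```

View pics/m3.png

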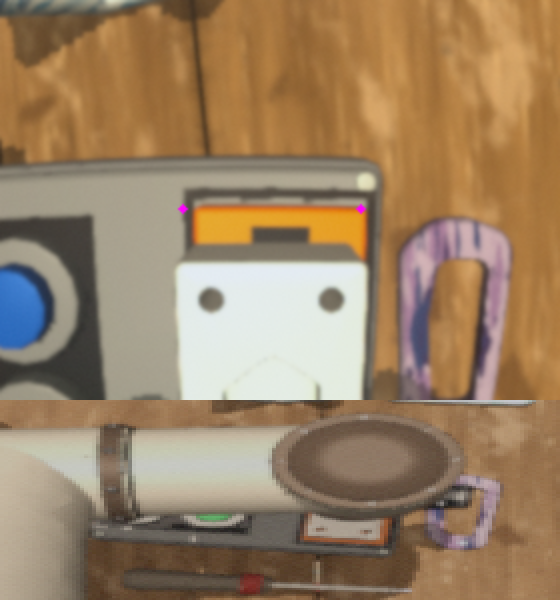

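Wrist view: the cover's far edge is at px (194–367, 206) in the crop. My projected corners sit about 2.6 mm too far to +y, so I'll shift to y ≈ -131.5. Then I'll lower and press.

Emit:
arm_command([
  [[0,-0.3,0],[2,-3,-5],1],
  [[0,-0.3,0],[2,-3,-13],1],
  [[0,-0.3,0],[2,-3,-18],1],
  [[0,-0.3,0],[2,-3,-21],1],
  [[0,-0.3,0],[2,-3,-23],1],
])

```text
clock: 5.85
position: [527.1, -131.9, 62.9]
ee_rot: [0.708, -0.034, -0.705, -0.034]
contact_force: [-2.3, 1.0, 1.8]
gripper_width: 40.7
```

Emit:
arm_command([
  [[0,0,0],[0,0,-1],1],
  [[0,0,0],[0,0,-2],1],
  [[0,0,0],[0,0,-3],1],
  [[0,0,0],[0,0,-4],1],
  [[0,0,0],[0,0,-4],1],
])

```text
clock: 6.35
position: [527.1, -131.9, 59.0]
ee_rot: [0.708, -0.034, -0.705, -0.034]
contact_force: [-2.5, 1.2, 1.6]
gripper_width: 41.3
```

```bash
python3 -c "
from h import *
goto(525.3,-131.5,55,84.4)"
```

```text
t 6.35 pos [ 527.1 -131.9   59. ] F [-2.5  1.2  1.6] w 41.3 j6 [ 0.05  0.4  -0.39  0.   -0.78  1.42] turn [-0.    0.24 -0.1 ] shift [-1.8  0.4 -4. ]
```

Emit:
arm_command([
  [[0,0.2,0],[0,0,-1],1],
  [[0,0.2,0],[0,0,-2],1],
  [[0,0.2,0],[0,0,-3],1],
  [[0,0.2,0],[0,0,-4],1],
  [[0,0.2,0],[0,0,-4.5],1],
])

```text
clock: 6.85
position: [527.4, -132.0, 55.4]
ee_rot: [0.707, -0.034, -0.706, -0.034]
contact_force: [-4.4, 2.3, 9.8]
gripper_width: 41.2
```

```bash
python3 -c "
from h import *
goto(525.3,-131.5,55,84.4)"
```

```text
t 6.85 pos [ 527.4 -132.    55.4] F [-4.4  2.3  9.8] w 41.2 j6 [ 0.05  0.41 -0.39  0.   -0.77  1.42] turn [ 0.02  0.07 -0.13] shift [-2.1  0.5 -0.4]
```

Force is rising at the stop (TCP 55.4, as predicted). I'll press a little harder to be sure.

Emit:
arm_command([
  [[0,0,0],[0,0,-1.5],1],
  [[0,0,0],[0,0,-3],1],
  [[0,0,0],[0,0,-4],1],
  [[0,0,0],[0,0,-4],1],
  [[0,0,0],[0,0,-4],1],
])

```text
clock: 7.35
position: [528.6, -132.2, 55.1]
ee_rot: [0.708, -0.034, -0.705, -0.033]
contact_force: [-7.4, 4.1, 21.0]
gripper_width: 41.3
```

```bash
python3 -c "
from h import *
goto(525.3,-131.5,55,84.4)"
```

```text
t 7.35 pos [ 528.6 -132.2   55.1] F [-7.4  4.1 21. ] w 41.3 j6 [ 0.05  0.41 -0.39  0.   -0.77  1.42] turn [ 0.09  0.24 -0.22] shift [-3.3  0.7 -0.1]
```

At the hard stop with 26 N net. I'll lift and check the cover.

Emit:
arm_command([
  [[0,0,0],[0,0,5],1],
  [[0,0,0],[0,0,15],1],
  [[0,0,0],[0,0,35],1],
  [[0,0,0],[0,0,60],1],
  [[0,0,0],[0,0,70],1],
])

```text
clock: 7.85
position: [530.4, -132.3, 126.8]
ee_rot: [0.709, -0.034, -0.703, -0.033]
contact_force: [0.6, 0.0, -4.6]
gripper_width: 41.6
```

Emit:
arm_command([
  [[0,0,3],[-2,30,0],1],
  [[0,0,6],[-4,70,0],1],
  [[0,0,10],[-6,115,0],1],
  [[0,0,13],[-9,155,0],1],
  [[0,0,13],[-9,165,0],1],
])

```text
clock: 8.35
position: [521.1, 35.9, 126.0]
ee_rot: [0.708, 0.049, -0.702, 0.048]
contact_force: [-0.3, -0.0, -4.9]
gripper_width: 41.3
```

Emit:
arm_command([
  [[0,0,2],[-2,30,0],1],
  [[0,0,4],[-4,60,0],1],
  [[0,0,6],[-6,90,0],1],
  [[0,0,6],[-7,107,0],1],
  [[0,0,6],[-7,107,0],1],
])

```text
clock: 8.85
position: [514.1, 144.6, 125.3]
ee_rot: [0.705, 0.086, -0.699, 0.086]
contact_force: [1.1, -0.0, -5.7]
gripper_width: 41.2
```

```bash
python3 - <<'E'
from h import *
goto(509.2,144,45,104)
s=readout.read_state()
for n in('top','wrist','scene'):
    im,d,i=grab(n,n+'4.png'); P=wcloud(d,s) if n=='wrist' else cloud(d,i)
    hsv=cv2.cvtColor(im,cv2.COLOR_BGR2HSV)
    m=(hsv[...,0]>=6)&(hsv[...,0]<=18)&(hsv[...,1]>150)&(hsv[...,2]>90)&(P[...,2]>44)&(P[...,2]<70)&(d>0)&(P[...,1]<-90)&(P[...,1]>-170)&(P[...,0]<600)&(P[...,0]>460)
    q=P[m]; print(n,len(q))
    if len(q)<50: continue
    a=np.radians(-5.6);t=(q[:,:2]-[525,-130])@[np.cos(a),np.sin(a)]
    print(np.median(q,0).round(1),np.polyfit(t,q[:,2],1),cv2.minAreaRect(q[:,:2].astype(np.float32)))
    b=(P[...,2]>40)&(P[...,2]<54)&(d>0)&(P[...,1]<35)&(P[...,1]>-170)&(P[...,0]<610)&(P[...,0]>450)&(hsv[...,1]<60); print('box top',np.median(P[b][:,2]))
E
```

```text
t 8.85 pos [514.1 144.6 125.3] F [ 1.1 -0.  -5.7] w 41.2 j6 [ 0.58  0.3  -0.34  0.   -0.92  1.23] turn [-0.12  0.46  0.03] shift [ -4.9  -0.6 -80.3]
top 2
wrist 2845
[ 525.6 -125.4   51.5] [-4.56280052e-02  5.15671227e+01] ((523.7317504882812, -130.56375122070312), (62.34619903564453, 111.86701202392578), 84.95018768310547)
box top 48.64945819559185
scene 81
[ 555.5 -110.1   52.8] [-3.83501534e-02  5.38538689e+01] ((549.2607421875, -107.63555145263672), (15.784976959228516, 65.04682159423828), 69.78649139404297)
box top 51.26851095243944
```

```bash
python3 - <<'E'
from h import *
s=readout.read_state()
z=np.load('/tmp/wrist.npz');im,d=z['im'],z['d'];P=wcloud(d,s)
hsv=cv2.cvtColor(im,cv2.COLOR_BGR2HSV)
a=np.radians(-5.6);e=np.array([np.cos(a),np.sin(a)]);n=np.array([-e[1],e[0]])
t=(P[...,:2]-[525,-130.5])@e; u=(P[...,:2]-[525,-130.5])@n
org=(hsv[...,0]>=6)&(hsv[...,0]<=18)&(hsv[...,1]>150)&(abs(t)<50)&(abs(u)<22)&(P[...,2]>42)&(P[...,2]<66)
for nm,m in(('cover',org),('box +y strip',(u>29)&(u<40)&(abs(t)<60)&(P[...,2]>42)&(P[...,2]<56)),('bench -y',(u<-40)&(u>-100)&(abs(t)<60)&(abs(P[...,2])<6))):
    q=m&(d>0); print(nm,q.sum()); 
    if q.sum()<20: continue
    for lo in range(-60,60,20):
        k=q&(t>=lo)&(t<lo+20); print(lo,k.sum(),np.median(P[k][:,2]).round(2) if k.any() else '')
E
```

```text
cover 2017
-60 194 54.54
-40 398 53.73
-20 405 52.57
0 409 51.53
20 419 50.53
40 192 49.68
box +y strip 759
-60 121 49.14
-40 124 49.14
-20 126 48.98
0 131 49.12
20 127 49.13
40 130 48.99
bench -y 0
```

The cover is down (middle 3 mm above the box) but still skewed about +0.05 rad, with its near end high. The block may have tilted in the grip, so I'll check that.

```bash
python3 - <<'E'
from h import *
s=readout.read_state(); print(Rotation.from_quat(s['ee_rot']).as_matrix()[:,0])
z=np.load('/tmp/wrist.npz');im,d=z['im'],z['d'];P=wcloud(d,s)
a=np.radians(14);e=np.array([np.cos(a),np.sin(a)]);n=np.array([-e[1],e[0]])
q=P-s['position']; t=q[...,:2]@e; u=q[...,:2]@n
m=(d>0)&(abs(u)<20)&(abs(t)<52)&(abs(q[...,2]-28)<18)
for lo in range(-55,60,10):
    k=m&(t>=lo)&(t<lo+10); print(lo,k.sum(),np.percentile(q[k][:,2],[10,50,90]).round(1) if k.sum()>9 else '')
cv2.imwrite('pics/m5.png',np.vstack([cv2.resize(im[60:400,100:440],(560,560))]))
E
```

```text
[ 0.00695346  0.00112047 -0.9999752 ]
-55 400 [25.  25.7 26.4]
-45 899 [24.2 25.6 26.4]
-35 1446 [16.2 25.3 26.4]
-25 1101 [15.4 16.6 26.3]
-15 1222 [15.5 16.7 26.4]
-5 1328 [15.5 16.8 26.3]
5 1413 [15.5 16.8 26.5]
15 1249 [15.9 25.7 26.7]
25 1637 [25.4 26.2 26.9]
35 1738 [23.9 26.1 26.9]
45 1366 [14.7 25.8 26.9]
55 0
```

View pics/scene4.png

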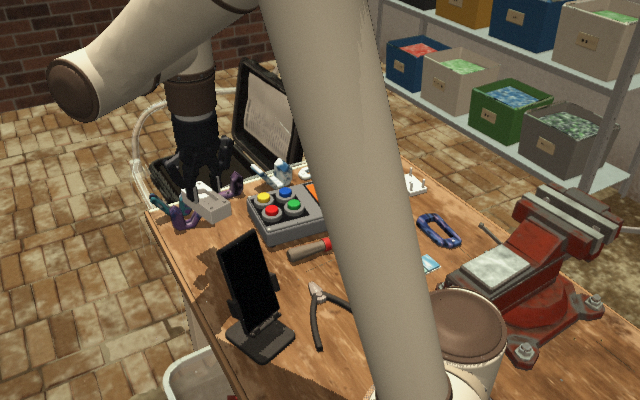

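The block is level in the grip now, so it gave way to the skewed cover under load. I'll press again with the block centred about 30 mm towards the near, high end.

Emit:
arm_command([
  [[0,0,-3],[-2,-25,0],1],
  [[0,0,-7],[-4,-65,0],1],
  [[0,0,-11],[-6,-105,0],1],
  [[0,0,-15],[-10,-145,0],1],
  [[0,0,-17],[-12,-170,0],1],
])

```text
clock: 9.5
position: [500.2, -31.3, 125.2]
ee_rot: [0.709, -0.022, -0.705, -0.021]
contact_force: [-0.5, -0.2, -5.1]
gripper_width: 41.2
```

Emit:
arm_command([
  [[0,0,-1],[-1,-30,0],1],
  [[0,0,-2],[-2,-60,0],1],
  [[0,0,-3],[-4,-90,0],1],
  [[0,0,-3],[-6,-102,0],1],
  [[0,0,-3],[-6,-102,0],1],
])

```text
clock: 10.0
position: [493.2, -135.5, 125.0]
ee_rot: [0.708, -0.042, -0.704, -0.041]
contact_force: [0.0, -0.5, -5.0]
gripper_width: 41.0
```

```bash
python3 -c "
from h import *
goto(495.4,-128.6,63,84.4)"
```

```text
t 10.0 pos [ 493.2 -135.5  125. ] F [ 0.  -0.5 -5. ] w 41.0 j6 [ 0.05  0.27 -0.39  0.   -0.91  1.4 ] turn [0.1  0.27 1.15] shift [  2.2   6.9 -62. ]
```

Emit:
arm_command([
  [[0,0.3,1.1],[2,7,-5],1],
  [[0,0.3,1.1],[2,7,-25],1],
  [[0,0.3,1.1],[2,7,-45],1],
  [[0,0.3,1.1],[2,7,-60],1],
  [[0,0.3,1.1],[2,7,-60],1],
])

```text
clock: 10.5
position: [493.4, -127.2, 62.6]
ee_rot: [-0.704, 0.035, 0.708, 0.034]
contact_force: [-0.7, 0.7, -5.4]
gripper_width: 41.1
```

```bash
python3 -c "
from h import *
goto(495.4,-128.6,55.4,84.4)"
```

```text
t 10.5 pos [ 493.4 -127.2   62.6] F [-0.7  0.7 -5.4] w 41.1 j6 [ 0.07  0.35 -0.46  0.   -0.76  1.41] turn [ 0.08 -0.36 -0.04] shift [ 2.  -1.4 -7.2]
```

Emit:
arm_command([
  [[0,-0.3,0],[2,-1.4,-2],1],
  [[0,-0.3,0],[2,-1.4,-4],1],
  [[0,-0.3,0],[2,-1.4,-5],1],
  [[0,-0.3,0],[2,-1.4,-6],1],
  [[0,-0.3,0],[2,-1.4,-6],1],
])

```text
clock: 11.0
position: [496.2, -128.5, 57.3]
ee_rot: [0.707, -0.035, -0.706, -0.034]
contact_force: [0.6, 0.6, -2.6]
gripper_width: 41.1
```

Emit:
arm_command([
  [[0,0,0],[0,0,-0.5],1],
  [[0,0,0],[0,0,-1],1],
  [[0,0,0],[0,0,-1.2],1],
  [[0,0,0],[0,0,-1.2],1],
  [[0,0,0],[0,0,-1.2],1],
])

```text
clock: 11.5
position: [496.2, -128.6, 56.2]
ee_rot: [0.707, -0.035, -0.706, -0.034]
contact_force: [0.5, 0.5, -3.4]
gripper_width: 41.1
```

```bash
cat > cov.py <<'E'
from h import *
goto(495.4,-128.6,55.4,84.4)
s=readout.read_state(); im,d,_=grab('wrist'); P=wcloud(d,s)
hsv=cv2.cvtColor(im,cv2.COLOR_BGR2HSV)
a=np.radians(-5.6);e=np.array([np.cos(a),np.sin(a)]);n=np.array([-e[1],e[0]])
t=(P[...,:2]-[525,-131])@e; u=(P[...,:2]-[525,-131])@n
for nm,m in(('cover',(hsv[...,0]>=6)&(hsv[...,0]<=18)&(hsv[...,1]>150)&(abs(t)<52)&(abs(u)<24)&(P[...,2]>42)&(P[...,2]<66)),('box',(u>29)&(u<40)&(abs(t)<60)&(P[...,2]>42)&(P[...,2]<56))):
    q=m&(d>0); print(nm,[(lo,int(k.sum()),float(np.median(P[k][:,2]).round(1))) for lo in range(-60,60,20) for k in [q&(t>=lo)&(t<lo+20)] if k.sum()>9])
E
python3 cov.py
```

```text
t 11.5 pos [ 496.2 -128.6   56.2] F [ 0.5  0.5 -3.4] w 41.1 j6 [ 0.06  0.36 -0.46  0.   -0.74  1.41] turn [ 0.08  0.07 -0.05] shift [-0.8 -0.  -0.8]
cover [(20, 87, 51.4)]
box [(-60, 18, 48.7), (-40, 451, 48.8), (-20, 566, 48.8), (0, 612, 48.8), (20, 654, 48.9), (40, 664, 48.8)]
```

Emit:
arm_command([
  [[0,0,0],[0,0,-0.5],1],
  [[0,0,0],[0,0,-0.8],1],
  [[0,0,0],[0,0,-1],1],
  [[0,0,0],[0,0,-1.2],1],
  [[0,0,0],[0,0,-1.2],1],
])

```text
clock: 12.05
position: [495.7, -128.6, 55.1]
ee_rot: [0.706, -0.035, -0.706, -0.034]
contact_force: [-3.2, 1.5, 2.2]
gripper_width: 41.2
```

```bash
python3 cov.py
```

```text
t 12.05 pos [ 495.7 -128.6   55.1] F [-3.2  1.5  2.2] w 41.2 j6 [ 0.06  0.37 -0.47  0.   -0.74  1.41] turn [ 0.08  0.   -0.05] shift [-0.3 -0.   0.3]
cover [(0, 12, 51.9), (20, 120, 52.0), (40, 44, 52.3)]
box [(-60, 25, 48.7), (-40, 461, 48.7), (-20, 572, 48.8), (0, 626, 48.7), (20, 657, 48.8), (40, 681, 48.8)]
```

The cover now reads level (about 3.1–3.5 mm above the box), with about 7 N contact. I'll lift, look at it fully, and take the block back.

Emit:
arm_command([
  [[0,0,0],[0,0,5],1],
  [[0,0,0],[0,0,15],1],
  [[0,0,0],[0,0,35],1],
  [[0,0,0],[0,0,60],1],
  [[0,0,0],[0,0,70],1],
])

```text
clock: 12.6
position: [497.8, -128.8, 127.7]
ee_rot: [0.708, -0.035, -0.704, -0.033]
contact_force: [2.0, 0.3, -5.0]
gripper_width: 40.8
```

Emit:
arm_command([
  [[0,0,3],[2,30,0],1],
  [[0,0,6],[4,70,0],1],
  [[0,0,10],[6,115,0],1],
  [[0,0,13],[8,155,0],1],
  [[0,0,13],[9,165,0],1],
])

```text
clock: 13.1
position: [507.4, 39.5, 127.7]
ee_rot: [0.708, 0.048, -0.703, 0.048]
contact_force: [-0.1, -0.4, -4.5]
gripper_width: 41.2
```

Emit:
arm_command([
  [[0,0,2],[2,30,0],1],
  [[0,0,4],[4,60,0],1],
  [[0,0,6],[6,90,0],1],
  [[0,0,6],[6,107,0],1],
  [[0,0,6],[6,107,0],1],
])

```text
clock: 13.6
position: [513.6, 148.2, 127.3]
ee_rot: [0.705, 0.085, -0.699, 0.085]
contact_force: [-0.3, -0.3, -5.0]
gripper_width: 41.1
```

```bash
sed -i 's/^goto.*/import sys; goto(*map(float,sys.argv[1:5]))/' cov.py; python3 cov.py 509.2 144 30 104
```

```text
t 13.6 pos [513.6 148.2 127.3] F [-0.3 -0.3 -5. ] w 41.1 j6 [ 0.59  0.3  -0.34  0.   -0.92  1.22] turn [-0.1   0.45  0.18] shift [ -4.4  -4.2 -97.3]
cover [(-60, 236, 51.5), (-40, 410, 51.7), (-20, 422, 51.7), (0, 424, 51.9), (20, 433, 52.2), (40, 250, 52.3)]
box [(-60, 124, 49.0), (-40, 124, 48.9), (-20, 132, 49.2), (0, 128, 49.0), (20, 134, 49.2), (40, 135, 48.9)]
```

The cover is level (about -0.008 rad) and home (2.8 mm above the box). I'll lay the block down.

Emit:
arm_command([
  [[0,0.4,0.2],[-4,-4,-20],1],
  [[0,0.4,0.2],[-4,-4,-50],1],
  [[0,0.4,0.2],[-4,-4,-80],1],
  [[0,0.4,0.2],[-4,-4,-105],1],
  [[0,0.4,0.2],[-4,-4,-108],1],
])

```text
clock: 14.15
position: [506.4, 140.2, 16.1]
ee_rot: [-0.699, -0.084, 0.705, -0.086]
contact_force: [-0.8, -0.8, -5.5]
gripper_width: 40.8
```

```bash
python3 -c "
from h import *
goto(509.2,144,3,104)"
```

```text
t 14.15 pos [506.4 140.2  16.1] F [-0.8 -0.8 -5.5] w 40.8 j6 [ 0.58  0.45 -0.46 -0.   -0.67  1.24] turn [ 0.18 -0.44  0.19] shift [  2.8   3.8 -13.1]
```

Emit:
arm_command([
  [[0.2,-0.4,0.2],[1,1,-5],1],
  [[0.2,-0.4,0.2],[1,1,-9],1],
  [[0.2,-0.4,0.2],[1,1,-12],1],
  [[0.2,-0.4,0.2],[1,1,-14],1],
  [[0.2,-0.4,0.2],[1,1,-14.2],1],
])

```text
clock: 14.65
position: [508.0, 141.5, 2.6]
ee_rot: [0.702, 0.087, -0.701, 0.086]
contact_force: [0.2, -0.2, -2.5]
gripper_width: 41.1
```

```bash
python3 -c "
from h import *
goto(509.2,144,2,104)"
```

```text
t 14.65 pos [508.  141.5   2.6] F [ 0.2 -0.2 -2.5] w 41.1 j6 [ 0.58  0.47 -0.48 -0.   -0.63  1.24] turn [-0.06  0.05 -0.03] shift [ 1.2  2.5 -0.6]
```

Touching the bench. I'll release and rise.

Emit:
arm_command([
  [[0,0,0],[0,0,-0.5],1],
  [[0,0,0],[0,0,-0.5],0.4],
  [[0,0,0],[0,0,-0.5],0],
  [[0,0,0],[0,0,-0.5],0],
  [[0,0,0],[0,0,-0.5],0],
])

```text
clock: 15.15
position: [508.4, 141.8, 2.6]
ee_rot: [0.703, 0.087, -0.701, 0.086]
contact_force: [-0.8, 0.6, -0.3]
gripper_width: 85.2
```

Emit:
arm_command([
  [[0,0,0],[0,0,0],0],
  [[0,0,0],[0,0,15],0],
  [[0,0,0],[0,0,50],0],
  [[0,0,0],[0,0,100],0],
  [[0,0,0],[0,0,125],0],
])

```text
clock: 15.65
position: [510.3, 142.6, 131.7]
ee_rot: [0.705, 0.088, -0.699, 0.086]
contact_force: [-0.2, 0.1, 0.4]
gripper_width: 85.5
```

Emit:
arm_command([
  [[0,0,0],[0,-30,20],1],
  [[0,0,0],[15,-60,20],1],
  [[0,0,0],[30,-85,20],1],
  [[0,0,0],[30,-85,20],1],
  [[0,0,0],[30,-85,20],1],
])

```text
clock: 16.15
position: [540.2, 57.1, 151.5]
ee_rot: [0.705, 0.087, -0.699, 0.085]
contact_force: [0.1, 0.0, -1.0]
gripper_width: 12.6
```

```bash
cat > keys.py <<'E'
from h import *
s=readout.read_state(); im,d,_=grab('wrist','wk.png'); P=wcloud(d,s)
hsv=cv2.cvtColor(im,cv2.COLOR_BGR2HSV); H=hsv[...,0].astype(int);H=np.where(H>170,H-180,H)
ok=(d>0)&(hsv[...,1]>110)&(abs(P[...,0]-537)<60)&(abs(P[...,1]+18)<60)
for c,lo,hi in(('yellow',22,34),('green',40,85),('blue',95,125),('red',-6,5)):
    m=ok&(H>=lo)&(H<=hi)&(P[...,2]>64)&(P[...,2]<80)
    k,l,st,ce=cv2.connectedComponentsWithStats(m.astype(np.uint8))
    if k<2: print(c,'none'); continue
    j=1+np.argmax(st[1:,4]); q=P[l==j]; print(c,len(q),np.median(q[:,2]).round(1),[np.round(v,1) for v in cv2.minAreaRect(q[:,:2].astype(np.float32))])
q=(d>0)&(P[...,2]>22)&(P[...,2]<37)&(abs(P[...,1]-144)<70)&(abs(P[...,0]-509)<80)
k,l,st,ce=cv2.connectedComponentsWithStats(q.astype(np.uint8));
if k>1:
    j=1+np.argmax(st[1:,4]); r=P[l==j]; print('block',len(r),np.percentile(r[:,2],[5,50,95]).round(1),cv2.minAreaRect(r[:,:2].astype(np.float32)))
E
python3 -c "
from h import *
goto(564,5,100,84.4)"; python3 keys.py; python3 cov.py 564 5 100 84.4
```

```text
t 16.15 pos [540.2  57.1 151.5] F [ 0.1  0.  -1. ] w 12.6 j6 [ 0.4   0.29 -0.28 -0.   -0.99  1.41] turn [ -0.15   0.45 -19.61] shift [ 23.8 -52.1 -51.5]
yellow 805 70.5 [array([564.8,   3.4]), array([26.4, 27. ]), np.float64(15.3)]
green 606 70.5 [array([510.3, -41.5]), array([26.2, 26. ]), np.float64(56.9)]
blue 632 70.5 [array([559.4, -46. ]), array([25.9, 25.4]), np.float64(24.8)]
red 713 70.4 [array([515.2,   7.9]), array([26.8, 26.4]), np.float64(26.5)]
block 3105 [25.3 28.4 29.7] ((508.67633056640625, 141.71986389160156), (99.52323150634766, 46.04320526123047), 13.883161544799805)
t 16.2 pos [540.   57.6 151.5] F [ 0.2  0.2 -0.7] w 4.6 j6 [ 0.4   0.29 -0.28 -0.   -0.99  1.41] turn [ -0.15   0.44 -19.68] shift [ 24.  -52.6 -51.5]
cover [(-60, 329, 51.4), (-40, 573, 51.5), (-20, 599, 51.7), (0, 625, 51.9), (20, 638, 52.1), (40, 368, 52.3)]
box [(-60, 151, 49.0), (-40, 165, 49.1), (-20, 170, 48.9), (0, 180, 48.9), (20, 184, 48.9), (40, 187, 49.0)]
```

View pics/wk.png

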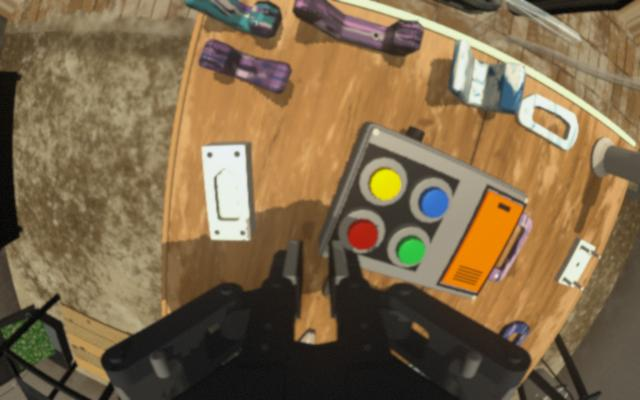

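Wrist view: the block lies flat at px (228,192). The keys are at yellow (386,183), blue (435,202), green (412,250) and red (363,235). They measure at z 70.5, which reads 72 given this camera's -1.5 mm bias. Moving to yellow.

Emit:
arm_command([
  [[0,0.4,0],[12,-27,0],1],
  [[0,0.4,0],[24.5,-53.5,0],1],
  [[0,0.4,0],[24.5,-53.5,-30],1],
  [[0,0.4,0],[24.5,-53.5,-60],1],
  [[0,0.4,0],[24.5,-53.5,-60],1],
])

```text
clock: 16.75
position: [560.8, 4.6, 87.5]
ee_rot: [-0.699, -0.088, 0.705, -0.086]
contact_force: [-0.8, -1.0, -1.4]
gripper_width: 0.3
```

```bash
python3 -c "
from h import *
goto(564.5,4,66,104)"
```

```text
t 16.75 pos [560.8   4.6  87.5] F [-0.8 -1.  -1.4] w 0.3 j6 [ 0.29  0.4  -0.3  -0.01 -0.88  1.53] turn [-0.13 -0.53 -0.12] shift [  3.7  -0.6 -21.5]
```

Emit:
arm_command([
  [[0,-0.5,0],[3,-1,-8],1],
  [[0,-0.5,0],[3,-1,-14],1],
  [[0,-0.5,0],[3,-1,-19],1],
  [[0,-0.5,0],[3,-1,-22],1],
  [[0,-0.5,0],[3,-1,-22.5],1],
])

```text
clock: 17.25
position: [563.9, 3.7, 65.1]
ee_rot: [0.702, 0.088, -0.702, 0.086]
contact_force: [1.1, 0.4, 0.4]
gripper_width: 0.0
```

```bash
python3 -c "
from h import *
goto(564.5,4,66,104)"
```

```text
t 17.25 pos [563.9   3.7  65.1] F [1.1 0.4 0.4] w 0.0 j6 [ 0.29  0.43 -0.33 -0.   -0.82  1.53] turn [-0.13 -0.01 -0.13] shift [0.6 0.3 0.9]
```

Emit:
arm_command([
  [[0,0,0],[0,0,-0.6],1],
  [[0,0,0],[0,0,-1.2],1],
  [[0,0,0],[0,0,-1.8],1],
  [[0,0,0],[0,0,-2],1],
  [[0,0,0],[0,0,-2],1],
])

```text
clock: 17.75
position: [563.9, 3.7, 63.2]
ee_rot: [0.702, 0.088, -0.702, 0.086]
contact_force: [0.2, -0.8, 0.0]
gripper_width: -0.2
```

```bash
python3 -c "
from h import *
goto(564.5,4,66,104)
s=readout.read_state(); im,d,_=grab('wrist'); cv2.imwrite('pics/k1.png',cv2.resize(im[120:320,220:420],(600,600)))"
```

```text
t 17.75 pos [563.9   3.7  63.2] F [ 0.2 -0.8  0. ] w -0.2 j6 [ 0.29  0.43 -0.33 -0.   -0.81  1.53] turn [-0.13 -0.01 -0.14] shift [0.6 0.3 2.8]
```

View pics/k1.png

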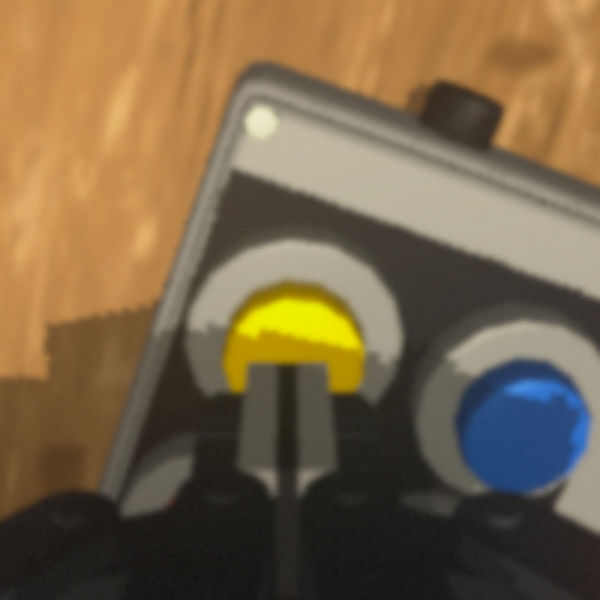

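```bash
python3 -c "
from h import *
s=readout.read_state(); d=np.load('/tmp/wrist.npz')['d']; P=wcloud(d,s)
for u,v in((318,220),(318,232),(308,245),(328,245),(308,250),(328,250),(308,260),(395,265)): print(u,v,d[v,u],P[v,u].round(1))"
```

```text
318 220 169.70682 [577.2   5.6  70.1]
318 232 171.94118 [570.1   3.8  70. ]
308 245 147.8274 [572.6   9.6  94.1]
328 245 147.85414 [5.749e+02 2.000e-01 9.410e+01]
308 250 142.10866 [572.9   9.5 100. ]
328 250 142.6529 [5.75e+02 4.00e-01 9.95e+01]
308 260 133.35684 [572.8   9.3 109.2]
395 265 177.8814 [560.2 -46.2  70.6]
```

The depth shows the real fingertips at about z 92, roughly 28 mm behind the nominal TCP. That matches the shallow grasp seen earlier and the absence of contact here. I'll approach guarded.

Emit:
arm_command([
  [[0,0,0],[0.5,0.3,-3],1],
  [[0,0,0],[0.5,0.3,-6],1],
  [[0,0,0],[0.5,0.3,-9],1],
  [[0,0,0],[0.5,0.3,-12],1],
  [[0,0,0],[0.5,0.3,-12],1],
])

```text
clock: 18.3
position: [564.0, 3.9, 50.5]
ee_rot: [-0.701, -0.088, 0.702, -0.086]
contact_force: [-0.1, -0.1, 0.3]
gripper_width: 0.4
```

```bash
cat > tip.py <<'E'
from h import *
s=readout.read_state(); im,d,_=grab('wrist'); P=wcloud(d,s)
print('pos',s['position'].round(1),'F',s['contact_force'].round(1))
for u in (308,328): print([(v,P[v,u].round(1).tolist()) for v in range(232,252,2)])
E
python3 tip.py
```

```text
pos [564.    3.9  50.5] F [-0.1 -0.1  0.3]
[(232, [574.4, 10.5, 70.0]), (234, [573.2, 10.2, 69.7]), (236, [572.6, 10.0, 70.9]), (238, [571.3, 9.7, 70.5]), (240, [570.4, 9.5, 70.8]), (242, [573.4, 10.0, 79.6]), (244, [574.0, 10.1, 83.0]), (246, [573.2, 9.9, 83.5]), (248, [573.4, 9.9, 86.0]), (250, [573.3, 9.8, 87.7])]
[(232, [577.2, 0.7, 70.7]), (234, [575.9, 0.3, 70.3]), (236, [575.0, 0.1, 70.6]), (238, [574.1, -0.2, 71.1]), (240, [572.6, -0.6, 70.3]), (242, [576.2, 0.7, 80.4]), (244, [575.7, 0.7, 81.6]), (246, [575.3, 0.6, 83.0]), (248, [575.5, 0.7, 85.5]), (250, [575.5, 0.9, 87.8])]
```

Emit:
arm_command([
  [[0,0,0],[0.3,0,-3],1],
  [[0,0,0],[0.3,0,-6],1],
  [[0,0,0],[0.3,0,-8],1],
  [[0,0,0],[0.3,0,-10],1],
  [[0,0,0],[0.3,0,-10],1],
])

```text
clock: 18.85
position: [565.0, 4.0, 42.2]
ee_rot: [0.702, 0.088, -0.701, 0.087]
contact_force: [-2.6, -0.5, 9.0]
gripper_width: 0.2
```

Emit:
arm_command([
  [[0,0,0],[0,0,-1],1],
  [[0,0,0],[0,0,-2],1],
  [[0,0,0],[0,0,-3],1],
  [[0,0,0],[0,0,-3],1],
  [[0,0,0],[0,0,-3],1],
])

```text
clock: 19.35
position: [565.1, 3.9, 42.1]
ee_rot: [0.702, 0.088, -0.701, 0.087]
contact_force: [-5.8, 1.7, 17.9]
gripper_width: -0.3
```

```bash
python3 tip.py
```

```text
pos [565.1   3.9  42.1] F [-5.8  1.7 17.9]
[(232, [575.5, 10.6, 61.7]), (234, [575.0, 10.4, 63.1]), (236, [574.4, 10.3, 64.1]), (238, [573.3, 10.0, 64.1]), (240, [571.9, 9.7, 63.4]), (242, [574.0, 10.0, 70.2]), (244, [574.1, 10.0, 72.6]), (246, [574.1, 10.0, 74.9]), (248, [574.1, 9.9, 77.0]), (250, [574.3, 9.9, 79.3])]
[(232, [577.8, 0.6, 61.2]), (234, [577.3, 0.5, 62.6]), (236, [577.0, 0.5, 64.4]), (238, [575.7, 0.1, 63.8]), (240, [575.0, -0.1, 64.7]), (242, [576.3, 0.5, 70.0]), (244, [576.5, 0.7, 72.7]), (246, [576.3, 0.7, 74.5]), (248, [576.4, 0.8, 77.0]), (250, [576.6, 1.0, 79.5])]
```

The yellow key is fully down (face dropped 6 mm, hard stop at TCP z 42). I'll release and go to blue.

Emit:
arm_command([
  [[0,0,0],[0,0,10],1],
  [[0,0,0],[0,0,25],1],
  [[0,0,0],[-5,-25,30],1],
  [[0,0,0],[-5.5,-49.7,30],1],
  [[0,0,0],[-5.5,-49.7,30],1],
])

```text
clock: 19.9
position: [558.9, -47.6, 72.0]
ee_rot: [0.702, 0.087, -0.702, 0.086]
contact_force: [-0.8, 0.4, -0.2]
gripper_width: -0.2
```

```bash
python3 -c "
from h import *
goto(559.4,-45.8,43,104)"; python3 keys.py
```

```text
t 19.9 pos [558.9 -47.6  72. ] F [-0.8  0.4 -0.2] w -0.2 j6 [ 0.2   0.41 -0.33 -0.   -0.83  1.61] turn [-0.08  0.03 -0.07] shift [  0.5   1.8 -29. ]
yellow 1622 70.4 [array([565. ,   2.4]), array([27. , 27.1]), np.float64(82.7)]
green 51 66.7 [array([517.6, -31.4]), array([1.8, 9.4]), np.float64(61.8)]
blue 1206 70.4 [array([562.4, -46.2]), array([22.2, 26.2]), np.float64(16.6)]
red 1189 70.4 [array([515.6,   8.2]), array([26.6, 27.9]), np.float64(47.6)]
block 3450 [23.4 28.2 29.4] ((508.1585388183594, 141.75628662109375), (100.58938598632812, 47.52214431762695), 13.943395614624023)
```

Yellow is up again (70.4). Pressing blue.

Emit:
arm_command([
  [[0,0,0],[0.5,1.8,-12],1],
  [[0,0,0],[0.5,1.8,-22],1],
  [[0,0,0],[0.5,1.8,-27],1],
  [[0,0,0],[0.5,1.8,-31],1],
  [[0,0,0],[0.5,1.8,-31.5],1],
])

```text
clock: 20.45
position: [559.2, -44.3, 42.1]
ee_rot: [-0.701, -0.088, 0.702, -0.087]
contact_force: [-6.6, 2.2, 17.5]
gripper_width: 0.1
```

Emit:
arm_command([
  [[0,0,0],[0,0,-1],1],
  [[0,0,0],[0,0,-1],1],
  [[0,0,0],[0,0,-1],1],
  [[0,0,0],[0,0,10],1],
  [[0,0,0],[0,0,30],1],
])

```text
clock: 20.95
position: [557.8, -44.1, 71.0]
ee_rot: [-0.7, -0.088, 0.703, -0.087]
contact_force: [-1.0, -0.6, -0.2]
gripper_width: 0.0
```

```bash
python3 -c "
from h import *
goto(510.1,-41.4,72,104)"
```

```text
t 20.95 pos [557.8 -44.1  71. ] F [-1.  -0.6 -0.2] w 0.0 j6 [ 0.21  0.41 -0.33 -0.   -0.83  1.61] turn [-0.02 -0.3  -0.22] shift [-47.7   2.7   1. ]
```

Blue reached the stop at 42.1 with 17.5 N and was let go. Green is next.

Emit:
arm_command([
  [[0,-0.2,0],[0,0,0],1],
  [[0,-0.2,0],[-25,1.5,0],1],
  [[0,-0.2,0],[-47.7,2.7,0],1],
  [[0,-0.2,0],[-47.7,2.7,0],1],
  [[0,-0.2,0],[-47.7,2.7,0],1],
])

```text
clock: 21.45
position: [510.0, -41.2, 70.8]
ee_rot: [-0.701, -0.088, 0.702, -0.088]
contact_force: [0.3, -0.5, 0.0]
gripper_width: 0.2
```

```bash
python3 -c "
from h import *
goto(510.1,-41.4,42,104)"; python3 keys.py
```

```text
t 21.45 pos [510.  -41.2  70.8] F [ 0.3 -0.5  0. ] w 0.2 j6 [ 0.24  0.34 -0.45 -0.   -0.78  1.58] turn [-0.01 -0.1  -0.26] shift [  0.1  -0.2 -28.8]
yellow 1922 70.5 [array([564.7,   2.2]), array([27. , 27.1]), np.float64(26.8)]
green 1156 70.4 [array([512.6, -41.3]), array([21.9, 25.9]), np.float64(11.1)]
blue 1790 70.6 [array([559.8, -46.7]), array([26.2, 25.8]), np.float64(58.5)]
red 1625 70.4 [array([515.3,   7.7]), array([26.5, 27.4]), np.float64(9.6)]
block 4130 [23.5 28.3 29.5] ((508.58306884765625, 141.44000244140625), (99.80867004394531, 46.676918029785156), 13.979269027709961)
```

Emit:
arm_command([
  [[0,0,0],[0,0,-12],1],
  [[0,0,0],[0,0,-20],1],
  [[0,0,0],[0,0,-26],1],
  [[0,0,0],[0,0,-30],1],
  [[0,0,0],[0,0,-30.5],1],
])

```text
clock: 22.0
position: [511.3, -41.2, 42.1]
ee_rot: [-0.701, -0.088, 0.702, -0.088]
contact_force: [-6.5, 1.3, 17.2]
gripper_width: 0.1
```

Emit:
arm_command([
  [[0,0,0],[0,0,-1],1],
  [[0,0,0],[0,0,-1],1],
  [[0,0,0],[0,0,-1],1],
  [[0,0,0],[0,0,10],1],
  [[0,0,0],[0,0,30],1],
])

```text
clock: 22.5
position: [510.3, -41.4, 71.5]
ee_rot: [-0.7, -0.088, 0.703, -0.088]
contact_force: [0.9, 0.1, -0.6]
gripper_width: 0.1
```

```bash
python3 -c "
from h import *
goto(564.5,3.5,80,104)"
```

```text
t 22.5 pos [510.3 -41.4  71.5] F [ 0.9  0.1 -0.6] w 0.1 j6 [ 0.24  0.34 -0.44 -0.   -0.79  1.58] turn [ 0.06 -0.25 -0.3 ] shift [54.2 44.9  8.5]
```

Green is done. I'll go up and diagonally (tips at z ≈ 109) to yellow again.

Emit:
arm_command([
  [[0,-0.2,-0.3],[0,0,8],1],
  [[0,-0.2,-0.3],[27,22,8],1],
  [[0,-0.2,-0.3],[54,45,8],1],
  [[0,-0.2,-0.3],[54,45,8],1],
  [[0,-0.2,-0.3],[54,45,0],1],
])

```text
clock: 23.0
position: [565.0, 4.1, 71.5]
ee_rot: [0.702, 0.086, -0.702, 0.087]
contact_force: [-0.8, -0.4, -0.5]
gripper_width: -0.2
```

```bash
python3 -c "
from h import *
goto(564.5,3.8,42,104)"
```

```text
t 23.0 pos [565.    4.1  71.5] F [-0.8 -0.4 -0.5] w -0.2 j6 [ 0.29  0.42 -0.32  0.   -0.83  1.52] turn [ 0.03  0.02 -0.03] shift [ -0.5  -0.3 -29.5]
```

Emit:
arm_command([
  [[0,0,0],[-0.5,0,-12],1],
  [[0,0,0],[-0.5,0,-20],1],
  [[0,0,0],[-0.5,0,-26],1],
  [[0,0,0],[-0.5,0,-30],1],
  [[0,0,0],[-0.5,0,-31.5],1],
])

```text
clock: 23.5
position: [562.9, 3.3, 41.9]
ee_rot: [-0.701, -0.086, 0.703, -0.087]
contact_force: [-10.7, 0.7, 22.9]
gripper_width: -0.1
```

Emit:
arm_command([
  [[0,0,0],[0,0,-1],1],
  [[0,0,0],[0,0,-1],1],
  [[0,0,0],[0,0,-1],1],
  [[0,0,0],[0,0,10],1],
  [[0,0,0],[0,0,40],1],
])

```text
clock: 24.0
position: [560.8, 2.8, 80.2]
ee_rot: [-0.699, -0.085, 0.705, -0.087]
contact_force: [0.4, -0.1, -0.7]
gripper_width: 0.1
```

Emit:
arm_command([
  [[0,0,0],[0,0,30],1],
  [[0,0,0],[0,30,60],1],
  [[0,0,0],[-10,60,70],1],
  [[0,0,0],[-20,60,70],1],
  [[0,0,0],[-20,60,70],1],
])

```text
clock: 24.5
position: [539.6, 63.0, 150.5]
ee_rot: [-0.698, -0.086, 0.705, -0.087]
contact_force: [-0.2, 0.1, -0.0]
gripper_width: 0.0
```

```bash
python3 keys.py; python3 cov.py 564 4 42 104
```

```text
yellow 800 70.4 [array([565.1,   3. ]), array([26.8, 26.8]), np.float64(25.4)]
green 588 70.5 [array([510.3, -41.2]), array([25.8, 26.2]), np.float64(85.9)]
blue 624 70.5 [array([559.8, -46.3]), array([26. , 25.1]), np.float64(21.3)]
red 702 70.5 [array([515.6,   8.1]), array([26.4, 26.3]), np.float64(4.9)]
block 3174 [25.  28.5 29.6] ((508.70452880859375, 141.88461303710938), (99.3687973022461, 45.98222351074219), 14.147869110107422)
t 24.55 pos [540.1  62.5 150.2] F [ 0.9 -0.1 -0.6] w 0.1 j6 [ 0.41  0.3  -0.27 -0.   -1.01  1.4 ] turn [ 0.21 -0.54 -0.04] shift [  23.9  -58.5 -108.2]
cover [(-60, 325, 51.4), (-40, 557, 51.5), (-20, 583, 51.7), (0, 607, 51.9), (20, 622, 52.2), (40, 360, 52.4)]
box [(-60, 145, 48.9), (-40, 157, 49.0), (-20, 170, 48.9), (0, 179, 48.9), (20, 179, 49.0), (40, 183, 48.8)]
```

All keys are up, the cover is home and level, and the block is flat. Handing in.

```bash
python3 -c "
from bench import arm
print(arm.job_done())"
```

```text
the job is handed in; nothing more can be done
None
```

I pressed the cover home with the block, laid the block flat near its starting spot, and pressed yellow, blue, green, yellow one at a time. I then handed the job in at about 24.6 s. No verdict was reported.

**Last checks**
- **Cover:** its middle is about 2.9 mm above the box top (3 mm means fully home), and the skew is about -0.01 rad.
- **Keys:** all four read up at the end. Each press reached its hard stop (TCP z 42, 17–23 N), and I never pressed red.
- **Block:** it lies flat on the bench, with its top at about 28.5 mm. The camera reads about 1.5 mm low.
- **Robot:** it stands clear, with about zero contact force.

**What went wrong or disagreed**
- **First press:** it sank the cover but left it about 0.05 rad askew, because the block gave in the grip. A second press towards the near, high end levelled it.
- **Fingertips:** shut, they measured about 23–29 mm behind the stated TCP, so the first move down onto yellow stopped short without touching. I finished the key presses by force and depth readings.
- **Bystanders:** I did not re-measure them. I never went near them and felt no unexpected contact.

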